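Pack a spacer down the loading tube

TASK

Drop the blue spacer into the clear loading tube, then take the red-handled rod from its holder and push the spacer down the tube until it bottoms out. Once it is home, press firmly on it with about 14 N for a full second (never more than 22 N, which would damage the seat), then stand the rod back in its holder. Be gentle with the brittle tube and leave everything else on the bench where it lies.

Things in the scene. Friction and masses are not known exactly. Their poses are not given: they have to be found in the camera images.
- tube: Upright clear loading tube fixed to the bench: round grey foot 72 mm diameter, 20 mm high; on it a tube of 24 mm inner and 32 mm outer diameter. Origin at the centre of the underside of the foot, z up along the bore. In the bore a yellow follower disc (21 mm diameter) carries what is dropped in; its top starts 60 to 90 mm above the bench
- tube_mouth (a point): Centre of the mouth of the tube, on its axis, 150 mm above the bench. The mouth is flared over the top 18 mm to 36 mm inner and 44 mm outer diameter
- tube_floor (a point): Point on the tube axis 20 mm above the bench, where the bore meets the foot. A friction brake holds the follower: about 4 N moves it down, no spring returns it. It goes down 30 to 45 mm to a rigid end stop, set each time to another, unmeasured height: bottomed, the top of a spacer on it is 66 to 81 mm above the bench. Only the pushing force rising well above 4 N tells
- spacer: Loose blue cylindrical spacer with a small dark bore mark on top, standing upright on the bench, 20 mm diameter, 36 mm tall, about 30 g. Origin at the centre of its underside, z up. Slides freely in the tube
- holder: Grey block fixed to the bench, 70 x 70 mm, 60 mm high, with one vertical blind hole in the middle of its top, 19 mm diameter, 50 mm deep (hole floor 10 mm above the bench). Origin at the centre of the underside, z up
- rod: Packing rod, 180 mm long, about 120 g, standing upright in the holder with its flat foot on the hole floor: steel shank 16 mm diameter from the foot to 120 mm, then a red cylindrical handle 24 mm diameter from 120 to 180 mm. Origin at the centre of the foot (the pushing face), z along the rod towards the handle
- short_spacer: bystander: short brass spacer standing upright, 16 mm diameter, 20 mm tall; origin at the centre of its underside
- capacitor: bystander: black can capacitor standing upright, 30 mm diameter, 35 mm tall; origin at the centre of its underside
- screwdriver: bystander: red-handled screwdriver lying flat, 190 mm long
- screwdriver2: bystander: green-handled screwdriver lying flat, 170 mm long
- pliers: bystander: pliers with teal handles lying flat, about 175 mm long, 12 mm thick
- board: bystander: small green circuit board lying flat, 90 x 70 mm, 14 mm high with its parts
- bin: bystander: open blue plastic bin, 120 x 100 x 50 mm
- heatsink: bystander: finned aluminium heat sink, 50 x 50 x 28 mm

How it is judged:
By the outcome, as a careful person would: the job done as asked, in the order asked, and still so for the second after the job is handed in, with the robot touching nothing.
It also fails if it takes over 67 s, if anything falls off the work surface, if the arm or the gripper's body presses on something with over 40 N, if the wrist force passes 120 N, or if a joint passes its speed limit or range.

ROBOT

A 6-joint arm with a two-finger parallel gripper is mounted at the origin on the work surface. World frame = base frame: x ahead of the robot, y to its left, z up, the work surface at z = 0. Lengths are in m, angles in rad, forces in N, time in s.
With the tool pointing down it reaches from about 0.325 to 0.85 m from the base axis. Payload 4.4 kg.
Tool frame: the origin (TCP) lies at the centre of the arm's flange, where the gripper is bolted on; the fingertips stand 199 mm ahead of it and the grasp point (between the pads) lies 180 mm ahead of it; z points along the fingers, x is the direction in which the jaws open and shut, and the axes are right-handed (so a half turn about z gives the same grasp; the last joint's range is limited). The gripper opens to 94 mm and grips with 3 to 60 N. Pads are 16 mm wide; open, the fingers measure 119 mm over their backs; the gripper's body (75 mm by 177 mm) begins 78 mm behind the grasp point.
Start: joints at [1.115, 0.207, 1.542, -0, 1.393, -0.15], TCP at [0.173, 0.548, 0.405] pointing down, gripper open.
Joint ranges: [-2.73, 2.73], [-0.86, 2.22], [0.23, 2.46], [-1.11, 4.25], [0.08, 2.63], [-2.82, 2.82]. Speed limits (rad/s): [2.79, 2.79, 3.14, 3.14, 3.14, 3.14].

INTERFACE

Orientations are given as a unit quaternion [w, x, y, z].
In Python, from bench import get_state, viewer, finish_job gives the robot as it stands. The module is installed in compiled form; this text tells all that it offers.
- The arm moves only by the tool arm_command, never from a script. Its argument "deltas" is text: rows parted by semicolons, each of 6 numbers parted by spaces: the shift along the tool's x, y, z in cm, then the turn, a rotation vector about the tool's x, y, z in rad. A call has exactly 8 rows; each row is the pose to reach, as a shift and turn from the pose measured when the call began, along the tool's axes at that moment; what a row does not reach only later rows make up. A row lasts 1/10 s, in which the tool goes at most 50 mm and 8.59 degrees, less where a joint would pass 70% of its speed; a pose out of reach is approached as far as the arm can. A call with a gripper value outside its range is refused whole. "grip" is the opening, from 0 (shut) to 1 (fully open), set as the call begins (left out, the last holds). The fingers move at their own pace and stop on an object; "squeeze" is the grip in N (left out, the last holds). Time passes only in rows, so rows that repeat a pose let the fingers close, or fill a call up. It gives the time, the measured TCP pose, the force and the opening at its end, in the units of the state.
- get_state(): the state, without advancing time (a new reading comes with each control period).
- viewer.snapshot(name): name is "scene" or "top" or "wrist"; returns a dict with "color" (384x512x3 uint8, blue, green, red), "camera_matrix" (3x3 intrinsics, pixels), "k1" (the pictures are not rectified: a ray, as slopes to the right and down, at radius r is drawn at 1 + k1 r^2 times it, then the intrinsics apply), "rvec" (rotation vector, rad) and "tvec" (3), from world to camera coordinates, as OpenCV has them; the wrist camera has in their place "tool_from_camera" (4x4, takes a point from camera to tool coordinates, whose origin is the TCP and whose axes are the tool frame's). Camera axes: x right, y down, z forward; pixel columns grow to the right and rows downward; lengths in m; the calibration is good to about 2 mm. A picture is of the moment at which its call begins: read the wrist's pose just before it. There is no depth.
- finish_job(): hands the job in, once; it reports no verdict.
Trained networks look in a picture, given as the dict that the camera call returned (one of the last four; its "shot" number tells which), for a name from the list of things; names that differ only in an ending like _2 or _b are one class to them, and where a whole thing is asked for, a point or a joint stands for the part that bears it (a point fixed in the world has none). Each returns a list of dicts, best first, with "p" (0 to 1); they miss things now and then, are a little off and sometimes report something else, mostly with a low value. They report only what shows in the picture. A call takes as long as a camera call.
- viewer.find_in(picture, name): "at" ([column, row] in pixels, amid what is visible of it).
The state is a dict: "time_s": time; "q": joint angles; "joint_vel": joint speeds; "joint_efforts": joint torques, N m; "eef_pos": TCP position; "ee_rot": TCP orientation; "contact_force": force on the tool from outside, world axes, zero at the start; "ft_torque": the same for the moment, N m; "gripper_width": finger opening in m.
Only numpy, scipy, OpenCV 4.12 (cv2) and the standard library are available. Lean on these libraries where they do the work, as an engineer would, in place of code of your own. Each camera call takes 0.05 s, during which the arm holds its last target.

## Working session

There is one attempt and no reset: what is moved stays moved. The work goes in short steps, Python scripts to look and compute and a tool call to move; the robot and the scene stay as the last step left them, time stands still between calls to the robot, and variables do not carry over. Pictures are saved under pics/ and viewed, and the job is handed in when it is done.

Besides the shell and the picture viewer there is one more tool, called after "Request:" as name(argument=value, ...), one argument or row to a line, values as JSON. arm_command: Moves the arm, as the interface text tells. Its arguments: {"type":"object","properties":{"deltas":{"type":"string"},"grip":{"type":"number"},"squeeze":{"type":"number"}},"required":["deltas"]}

```bash
mkdir -p pics; cat > h.py <<'E'
import numpy as np, cv2, json
from scipy.spatial.transform import Rotation as R
from bench import get_state, viewer, finish_job
def cam(p, st=None):
    """returns C (cam center world), Rwc (cam->world)"""
    if 'tool_from_camera' in p:
        T=np.array(p['tool_from_camera']); q=st['ee_rot']; Rt=R.from_quat([q[1],q[2],q[3],q[0]]).as_matrix()
        return Rt@T[:3,3]+np.array(st['eef_pos']), Rt@T[:3,:3]
    Rm=cv2.Rodrigues(np.array(p['rvec'],float))[0]
    return -Rm.T@np.array(p['tvec'],float).ravel(), Rm.T
def ray(p,uv,st=None):
    K=np.array(p['camera_matrix']); C,Rw=cam(p,st)
    s=cv2.undistortPoints(np.array([[uv]],float),K,np.array([p['k1'],0,0,0,0.]))[0,0]
    d=Rw@np.array([s[0],s[1],1]); return C,d
def atz(p,uv,z,st=None):
    C,d=ray(p,uv,st); return C+d*(z-C[2])/d[2]
def proj(p,X,st=None):
    K=np.array(p['camera_matrix']); C,Rw=cam(p,st)
    X=np.atleast_2d(X); Y=(X-C)@Rw
    return cv2.projectPoints(Y.reshape(-1,1,3),np.zeros(3),np.zeros(3),K,np.array([p['k1'],0,0,0,0.]))[0].reshape(-1,2)
def tri(rays):
    A=np.zeros((3,3));b=np.zeros(3)
    for C,d in rays:
        d=d/np.linalg.norm(d);P=np.eye(3)-np.outer(d,d);A+=P;b+=P@C
    return np.linalg.solve(A,b)
E
python3 - <<'E'
from h import *
st=get_state(); print(st)
names=['tube','tube_mouth','spacer','holder','rod','short_spacer','capacitor','tube_floor']
for c in ['scene','top','wrist']:
    p=viewer.snapshot(c); cv2.imwrite(f'pics/{c}0.png',p['color'])
    print(c,cam(p,st)[0])
    for n in names:
        r=viewer.find_in(p,n); print(n,[(np.round(x['at'],1).tolist(),round(x['p'],2)) for x in r[:2]])
E
```

```text
{'time_s': 0.0, 'q': array([ 1.11450775e+00,  2.07399411e-01,  1.54289516e+00, -2.07373173e-05,
        1.39354315e+00, -1.50523001e-01]), 'joint_vel': array([-6.65044608e-04, -6.59096121e-05,  3.81545531e-04, -8.00853820e-04,
        5.55425093e-04,  1.62360334e-04]), 'joint_efforts': array([-1.98828866e-04, -3.70863640e+01, -2.81426686e+01,  6.99399761e-02,
        3.61751276e-02, -1.69274963e-04]), 'eef_pos': array([0.17295682, 0.54799988, 0.40352992]), 'ee_rot': array([ 5.29385343e-04,  8.06541437e-01,  5.91176497e-01, -9.89913610e-04]), 'contact_force': array([-0.50621613,  0.16878637, -0.02694729]), 'ft_torque': array([-0.03572488,  0.02061744, -0.00711862]), 'gripper_width': 0.09374257422787759}
scene [1.26088071 0.25702551 1.10644842]
tube [([221.9, 171.7], 0.81)]
tube_mouth [([219.0, 171.2], 0.85)]
spacer [([263.9, 183.3], 0.42)]
holder [([320.1, 232.1], 0.64)]
rod [([402.1, 201.8], 0.62), ([325.4, 208.9], 0.59)]
short_spacer []
capacitor [([324.3, 233.6], 0.63), ([224.0, 226.3], 0.51)]
tube_floor [([221.4, 168.0], 0.78), ([150.9, 207.1], 0.3)]
top [0.39661896 0.00903367 1.31893336]
tube [([317.7, 216.3], 0.96), ([284.0, 155.1], 0.2)]
tube_mouth [([319.6, 213.4], 0.82)]
spacer [([266.2, 223.6], 0.47)]
holder [([195.9, 186.6], 0.8)]
rod []
short_spacer []
capacitor [([283.4, 155.3], 0.39)]
tube_floor [([318.6, 216.3], 0.82)]
wrist [0.10931845 0.56866934 0.38379631]
tube []
tube_mouth []
spacer []
holder []
rod [([189.8, 333.2], 0.48)]
short_spacer []
capacitor []
tube_floor []
```

View pics/scene0.png

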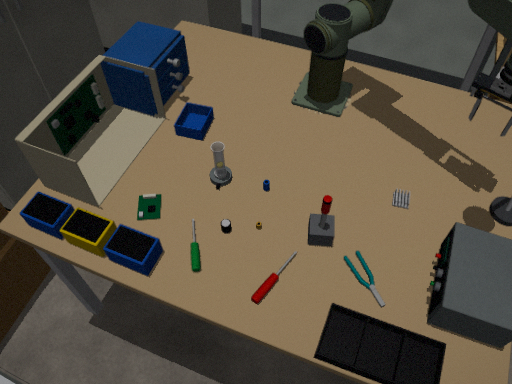

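View pics/top0.png

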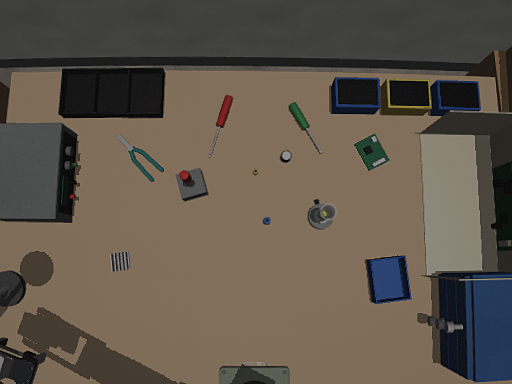

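View pics/wrist0.png

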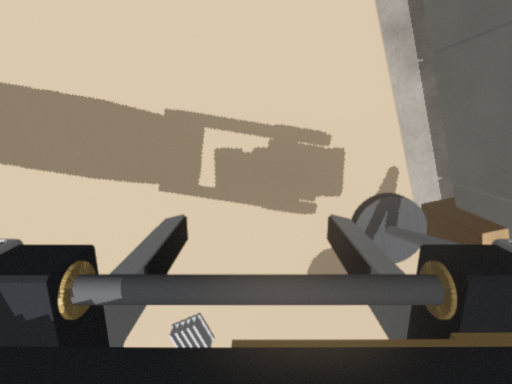

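The scene and top views show the tube at about (220,165) / (321,214), the spacer at (266,185) / (267,221), the holder with the red rod at (321,225) / (190,183), and no clutter close to them. I'll zoom in to measure them.

```bash
python3 - <<'E'
import cv2, numpy as np
s=cv2.imread('pics/scene0.png');t=cv2.imread('pics/top0.png')
def c(im,x,y,w=50,h=50): return cv2.resize(im[y:y+h,x:x+w],(400,300*h*4//(3*w) if 0 else 400),interpolation=cv2.INTER_CUBIC)
# 50px ->400 (x8)
a=np.hstack([c(s,195,135,50,50),c(s,300,193,50,50)]);
b=np.hstack([c(t,295,190,50,50),c(t,167,160,50,50)])
cv2.imwrite('pics/z1.png',np.vstack([a,b])[:, :]) if 0 else None
cv2.imwrite('pics/za.png',a);cv2.imwrite('pics/zb.png',b)
cv2.imwrite('pics/zc.png',np.hstack([c(s,250,170,30,30),c(t,252,206,30,30)]))
E
```

```text
(no output)
```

View pics/za.png

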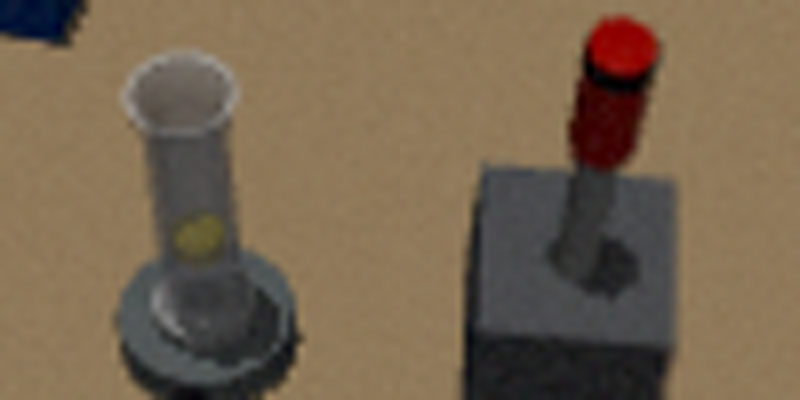

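View pics/zb.png

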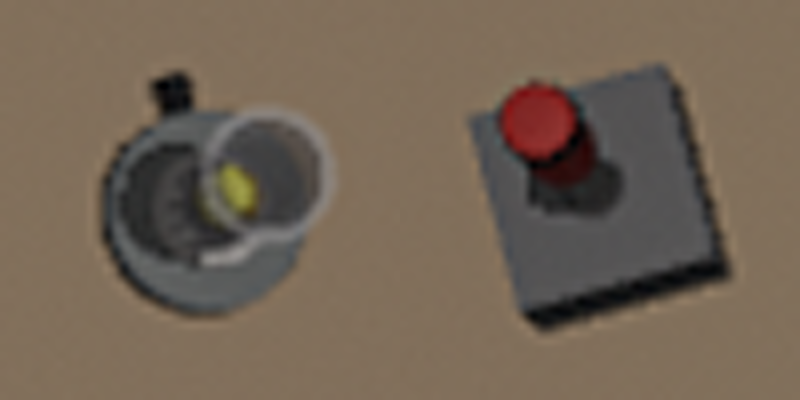

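View pics/zc.png

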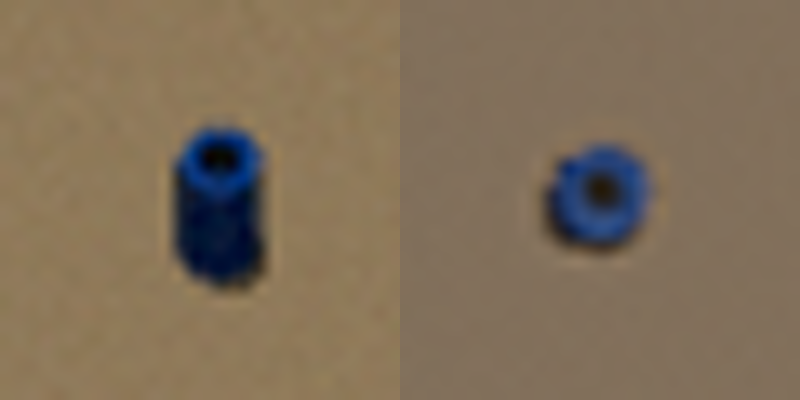

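```bash
python3 - <<'E'
from h import *
ps=viewer.snapshot('scene');pt=viewer.snapshot('top')
o=-.5
P={'mouth':((217.6+o,146.6+o),(328.75+o,211.6+o),.150),'rodtop':((327.75+o,198.75+o),(184.5+o,175.1+o),.190),
'spacer':((266.5+o,181.85+o),(267.15+o,220.4+o),.036),'holder':((321.9+o,224.6+o),(191.25+o,183.75+o),.060)}
for n,(a,b,z) in P.items():
    print(n,'scene',atz(ps,a,z).round(4),'top',atz(pt,b,z).round(4),'tri',tri([ray(ps,a),ray(pt,b)]).round(4))
# holder corners angle
cs=[(70,118),(260,65),(322,262),(125,315)]
print([atz(pt,(x/8+167+o,y/8+160+o),.06).round(4).tolist() for x,y in cs])
# foot circle top z=.02 centre (208,210)/8
print(atz(pt,(206/8+295+o,211/8+190+o),.02))
for X in ([.9,0,0],[.0,-.4,0]): print(proj(pt,X))
E
```

```text
mouth scene [ 0.5127 -0.1852  0.15  ] top [ 0.5113 -0.1846  0.15  ] tri [ 0.5116 -0.1853  0.1487]
rodtop scene [0.5984 0.1762 0.19  ] top [0.596  0.1761 0.19  ] tri [0.5965 0.1762 0.1876]
spacer scene [ 0.4981 -0.0332  0.036 ] top [ 0.4976 -0.0321  0.036 ] tri [ 0.4978 -0.0327  0.0358]
holder scene [0.5969 0.1757 0.06  ] top [0.5951 0.1762 0.06  ] tri [0.5955 0.176  0.0581]
[[0.6199, 0.2194, 0.06], [0.6386, 0.1546, 0.06], [0.5705, 0.132, 0.06], [0.552, 0.1987, 0.06]]
[ 0.51053806 -0.18323204  0.02      ]
[[255.51059218  85.39306043]]
[[397.53719803 397.9985427 ]]
```

```bash
cat > plan.py <<'E'
import sys
from h import *
st=get_state(); q=st['ee_rot']; Rt=R.from_quat([q[1],q[2],q[3],q[0]]).as_matrix()
print('t',st['time_s'],'pos',st['eef_pos'].round(4),'rot',q.round(4),'w',round(st['gripper_width'],4),'F',st['contact_force'].round(2),'M',st['ft_torque'].round(3),'q',st['q'].round(3))
want=R.from_quat([0.8065,0.5912,0,0.])
print('turn to nominal',(R.from_matrix(Rt).inv()*want).as_rotvec().round(4))
for a in sys.argv[1:]:
    g=np.array([float(v) for v in a.split(',')]); print(a,'cm',((g-st['eef_pos'])@Rt*100).round(2))
E
python3 plan.py 0.335,0.257,0.38 0.498,-0.0326,0.30
```

```text
t 1.45 pos [0.1731 0.5483 0.4047] rot [0.     0.8066 0.5911 0.    ] w 0.0936 F [0.42 0.16 0.26] M [ 0.026 -0.03  -0.005] q [ 1.114  0.207  1.541 -0.     1.393 -0.15 ]
turn to nominal [ 0.     -0.     -0.0002]
0.335,0.257,0.38 cm [-22.91  24.21   2.47]
0.498,-0.0326,0.30 cm [-45.62  48.47  10.47]
```

Request:
arm_command(
  deltas="-2 2.1 0; -5 5.3 0; -8.2 8.7 0.5; -11.5 12.2 1; -14.8 15.7 1.5; -18.1 19.2 2; -21.4 22.7 2.5; -24.7 26.2 3",
  grip=0.7,
  squeeze=15,
)

```text
schema error: expected 6 numbers
```

Request:
arm_command(
  deltas="-2 2.1 0 0 0 0; -5 5.3 0 0 0 0; -8.2 8.7 0.5 0 0 0; -11.5 12.2 1 0 0 0; -14.8 15.7 1.5 0 0 0; -18.1 19.2 2 0 0 0; -21.4 22.7 2.5 0 0 0; -24.7 26.2 3 0 0 0",
  grip=0.7,
  squeeze=15,
)

```text
time_s: 2.25
eef_pos: [0.3491, 0.2322, 0.3749]
ee_rot: [0.0, 0.806, 0.591, 0.001]
contact_force: [0.2, 0.5, -0.2]
gripper_width: 0.0653
```

```bash
python3 plan.py 0.498,-0.0326,0.28
```

```text
t 2.25 pos [0.3491 0.2322 0.3749] rot [2.000e-04 8.064e-01 5.913e-01 7.000e-04] w 0.0653 F [ 0.16  0.5  -0.23] M [ 0.003 -0.081 -0.013] q [ 0.38  -0.109  1.936  0.     1.313 -0.886]
turn to nominal [ 0.0011 -0.0009  0.0003]
0.498,-0.0326,0.28 cm [-20.79  22.15   9.49]
```

Request:
arm_command(
  deltas="-3.2 3.4 1 0 0 0; -6.4 6.8 2.5 0 0 0; -9.6 10.2 4 0 0 0; -12.8 13.6 5.5 0 0 0; -16 17 7 0 0 0; -18.6 19.8 8.3 0 0 0; -20.3 21.6 9.3 0 0 0; -20.8 22.15 9.5 0 0 0",
  grip=0.7,
)

```text
time_s: 3.05
eef_pos: [0.4985, -0.0349, 0.2789]
ee_rot: [-0.0, 0.807, 0.59, 0.0]
contact_force: [-0.0, 0.4, 0.2]
gripper_width: 0.0661
```

```bash
cat > wl.py <<'E'
import sys
from h import *
st=get_state(); p=viewer.snapshot('wrist'); cv2.imwrite(sys.argv[1],p['color'])
X=np.array([float(v) for v in sys.argv[2].split(',')]); print('proj',proj(p,X,st).round(1))
if len(sys.argv)>3: print(viewer.find_in(p,sys.argv[3]))
E
python3 plan.py 0.498,-0.0326,0.206; python3 wl.py pics/w1.png 0.498,-0.0326,0.036
```

```text
t 3.05 pos [ 0.4985 -0.0349  0.2789] rot [-3.000e-04  8.074e-01  5.900e-01  1.000e-04] w 0.0661 F [-0.03  0.44  0.18] M [-0.004 -0.002 -0.012] q [-2.430e-01  1.940e-01  1.841e+00  1.000e-03  1.107e+00 -1.506e+00]
turn to nominal [-0.0002 -0.0005 -0.003 ]
0.498,-0.0326,0.206 cm [ 0.2  -0.12  7.29]
proj [[258.7 206.5]]
```

View pics/w1.png

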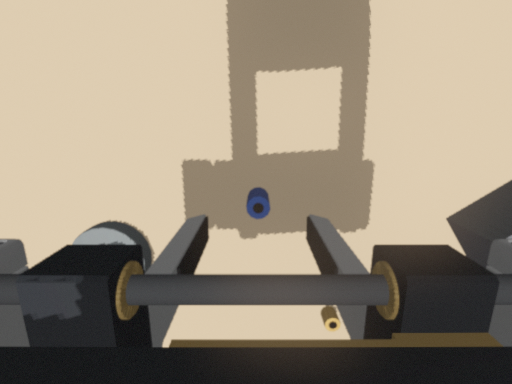

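The wrist view shows the spacer's top centre at about (258,207), against a predicted (258.7,206.5), so the position is confirmed and I can descend.

Request:
arm_command(
  deltas="0.2 -0.1 2 0 0 0; 0.2 -0.1 4 0 0 0; 0.2 -0.1 5.7 0 0 0; 0.2 -0.1 6.8 0 0 0; 0.2 -0.1 7.3 0 0 0; 0.2 -0.1 7.3 0 0 0; 0.2 -0.1 7.3 0 0 0; 0.2 -0.1 7.3 0 0 0",
  grip=0.6,
)

```text
time_s: 3.9
eef_pos: [0.4987, -0.0322, 0.2072]
ee_rot: [0.001, 0.807, 0.59, 0.001]
contact_force: [0.4, 1.1, 0.7]
gripper_width: 0.0564
```

Request:
arm_command(
  deltas="0 0 0 0 0 0; 0 0 0 0 0 0; 0 0 0 0 0 0; 0 0 0 0 0 0; 0 0 0 0 0 0; 0 0 0 0 0 0; 0 0 0 0 0 0; 0 0 0 0 0 0",
  grip=0.0,
  squeeze=12,
)

```text
time_s: 4.7
eef_pos: [0.4987, -0.0323, 0.2072]
ee_rot: [0.001, 0.807, 0.59, 0.001]
contact_force: [-0.3, 0.1, 0.6]
gripper_width: 0.0195
```

```bash
python3 plan.py 0.498,-0.0326,0.370 0.5118,-0.1848,0.370
```

```text
t 4.7 pos [ 0.4987 -0.0323  0.2072] rot [7.000e-04 8.071e-01 5.903e-01 9.000e-04] w 0.0195 F [-0.33  0.08  0.58] M [-0.097  0.058  0.024] q [-2.380e-01  3.110e-01  1.878e+00  1.000e-03  9.510e-01 -1.501e+00]
turn to nominal [ 0.0021 -0.0006 -0.0021]
0.498,-0.0326,0.370 cm [ -0.04  -0.02 -16.28]
0.5118,-0.1848,0.370 cm [-14.13   5.9  -16.28]
```

Request:
arm_command(
  deltas="0 0 -3 0 0 0; 0 0 -7 0 0 0; 0 0 -11 0 0 0; -1.5 0.6 -14.5 0 0 0; -5 2.1 -16.3 0 0 0; -9 3.8 -16.3 0 0 0; -12.6 5.2 -16.3 0 0 0; -14.1 5.9 -16.3 0 0 0",
)

```text
time_s: 5.5
eef_pos: [0.5118, -0.1872, 0.3704]
ee_rot: [0.001, 0.808, 0.589, 0.001]
contact_force: [0.7, 0.4, -0.5]
gripper_width: 0.02
```

```bash
python3 wl.py pics/w2.png 0.5118,-0.1848,0.150; python3 plan.py 0.5118,-0.1848,0.352
```

```text
proj [[259.5 214.7]]
t 5.55 pos [ 0.512  -0.1882  0.3702] rot [1.600e-03 8.082e-01 5.889e-01 5.000e-04] w 0.0193 F [ 0.63 -1.15 -0.42] M [-0.125 -0.077 -0.01 ] q [-0.511  0.174  1.654 -0.     1.31  -1.77 ]
turn to nominal [ 0.0032  0.001  -0.0058]
0.5118,-0.1848,0.352 cm [ 0.32 -0.13  1.82]
```

View pics/w2.png

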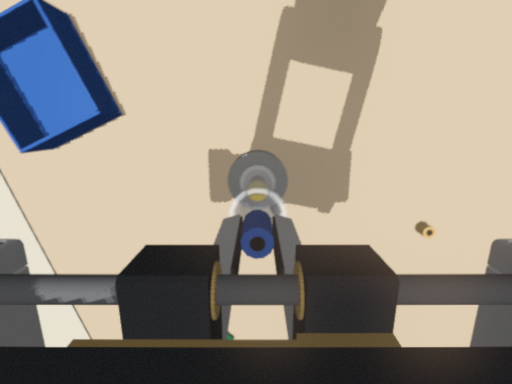

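The wrist view puts the mouth ring's centre at about (257.5,215), against a predicted (259.5,214.7), which is within 1.5 mm. The spacer is upright between the jaws.

Request:
arm_command(
  deltas="0.3 -0.1 0 0 0 -0.005; 0.3 -0.1 0.4 0 0 -0.005; 0.3 -0.1 1.0 0 0 -0.005; 0.3 -0.1 1.5 0 0 -0.005; 0.3 -0.1 1.8 0 0 -0.005; 0.3 -0.1 1.8 0 0 -0.005; 0.3 -0.1 1.8 0 0 -0.005; 0.3 -0.1 1.8 0 0 -0.005",
)

```text
time_s: 6.35
eef_pos: [0.5121, -0.185, 0.3524]
ee_rot: [0.002, 0.807, 0.591, 0.001]
contact_force: [-0.1, -0.6, -0.9]
gripper_width: 0.0197
```

```bash
python3 wl.py pics/w3.png 0.5118,-0.1848,0.150; python3 plan.py 0.5118,-0.1848,0.352; python3 - <<'E'
from h import *
p=viewer.snapshot('scene'); cv2.imwrite('pics/s3.png',cv2.resize(p['color'][100:190,160:280],(800,600),interpolation=cv2.INTER_CUBIC))
E
```

```text
proj [[256.8 223.2]]
t 6.4 pos [ 0.5122 -0.1851  0.3525] rot [1.900e-03 8.068e-01 5.909e-01 7.000e-04] w 0.0197 F [ 0.8   0.2  -0.18] M [-0.024 -0.011  0.014] q [-0.506  0.19   1.674 -0.     1.274 -1.77 ]
turn to nominal [ 0.0038  0.0011 -0.0009]
0.5118,-0.1848,0.352 cm [ 0.02 -0.04  0.05]
```

View pics/w3.png

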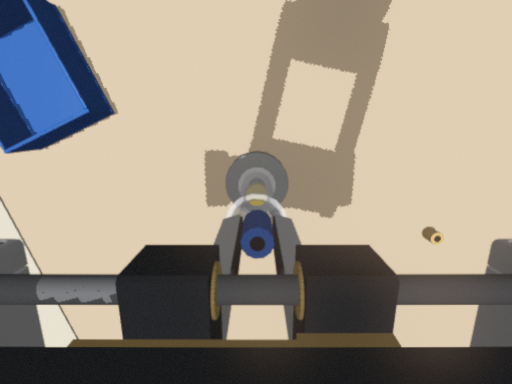

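View pics/s3.png

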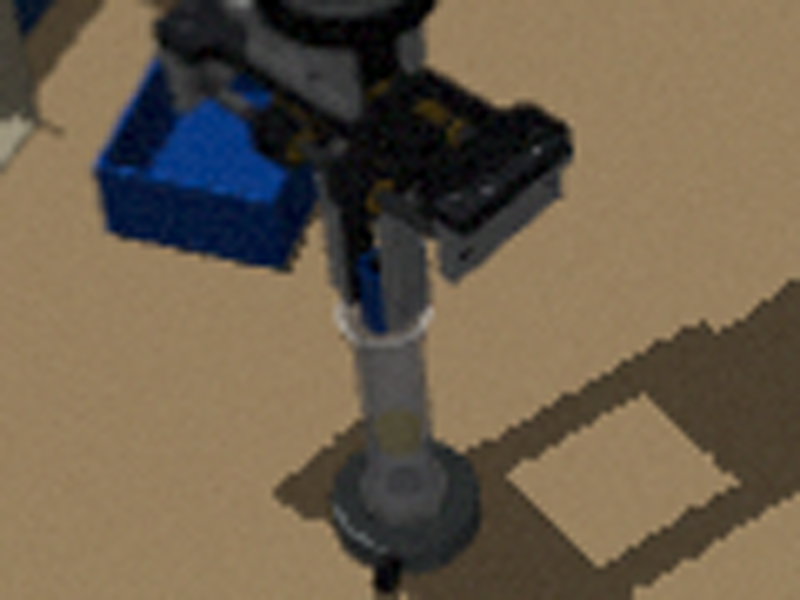

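Both views show the spacer centred over the mouth, with its lower end in the flare and no contact. Releasing.

Request:
arm_command(
  deltas="0 0 0 0 0 0; 0 0 0 0 0 0; 0 0 0 0 0 0; 0 0 0 0 0 0; 0 0 0 0 0 0; 0 0 -2 0 0 0; 0 0 -5 0 0 0; 0 0 -9 0 0 0",
  grip=0.5,
)

```text
time_s: 7.25
eef_pos: [0.5112, -0.1846, 0.4413]
ee_rot: [-0.0, 0.807, 0.591, -0.0]
contact_force: [-0.0, 0.6, -0.3]
gripper_width: 0.0468
```

```bash
python3 plan.py 0.597,0.1762,0.44 0.597,0.1762,0.345; python3 - <<'E'
from h import *
st=get_state();p=viewer.snapshot('scene'); a=cv2.resize(p['color'][100:190,160:280],(533,400),interpolation=cv2.INTER_CUBIC)
p=viewer.snapshot('wrist');print(proj(p,[0.5118,-0.1848,0.150],st)); b=p['color'][100:300,150:350]
cv2.imwrite('pics/s4.png',np.hstack([a,cv2.resize(b,(267,267))] if 0 else [a[:, :400],cv2.resize(b,(400,400))]))
E
```

```text
t 7.25 pos [ 0.5112 -0.1846  0.4413] rot [-4.000e-04  8.068e-01  5.908e-01 -4.000e-04] w 0.0468 F [-0.03  0.64 -0.35] M [-0.035 -0.056  0.028] q [-0.506  0.113  1.573 -0.     1.457 -1.77 ]
turn to nominal [-0.0012  0.0001 -0.001 ]
0.597,0.1762,0.44 cm [36.99 -2.72  0.13]
0.597,0.1762,0.345 cm [36.99 -2.71  9.63]
[[256.60382869 194.60158882]]
```

View pics/s4.png

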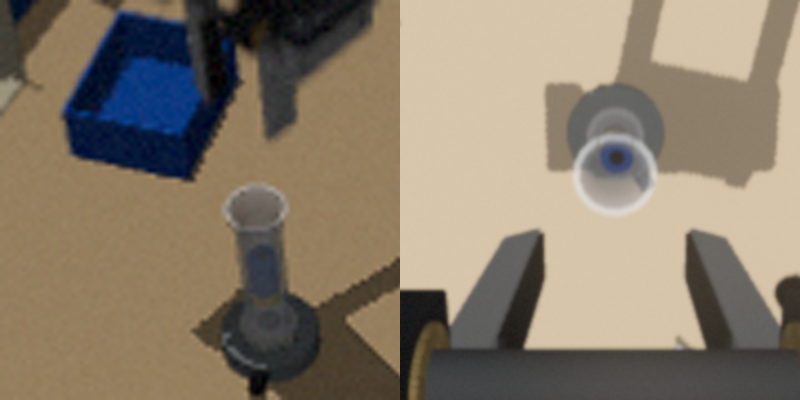

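The spacer now sits inside the tube on the follower: it shows blue in the bore in both views. Next, the rod.

Request:
arm_command(
  deltas="2.5 -0.2 0 0 0 0; 7 -0.5 0 0 0 0; 11.7 -0.9 0 0 0 0; 16.4 -1.2 0 0 0 0; 21.1 -1.5 0 0 0 0; 25.8 -1.9 0 0 0 0; 30 -2.2 0 0 0 0; 33 -2.4 0 0 0 0",
  grip=0.6,
)

```text
time_s: 8.15
eef_pos: [0.5898, 0.139, 0.4467]
ee_rot: [0.007, 0.806, 0.592, 0.003]
contact_force: [-0.3, 0.6, 0.3]
gripper_width: 0.0563
```

Request:
arm_command(
  deltas="2.5 -0.2 0 0 0 0; 3.7 -0.3 0 0 0 0; 3.9 -0.3 0 0 0 0; 3.9 -0.3 0 0 0 0; 3.9 -0.3 0 0 0 0; 3.9 -0.3 0 0 0 0; 3.9 -0.3 0 0 0 0; 3.9 -0.3 0 0 0 0",
)

```text
time_s: 8.95
eef_pos: [0.5987, 0.1765, 0.4467]
ee_rot: [0.007, 0.806, 0.591, 0.003]
contact_force: [0.2, 0.7, 0.5]
gripper_width: 0.0562
```

```bash
python3 plan.py 0.597,0.1762,0.34;python3 wl.py pics/w5.png 0.597,0.1762,0.190;  python3 - <<'E'
from h import *
st=get_state();p=viewer.snapshot('wrist');print(proj(p,[[0.597,.1762,z] for z in (.06,.13,.19)],st).round(1)); cv2.imwrite('pics/w5z.png',cv2.resize(p['color'][130:330,130:390],(780,600)))
E
```

```text
t 8.95 pos [0.5987 0.1765 0.4467] rot [0.0071 0.8064 0.5913 0.0031] w 0.0562 F [0.16 0.71 0.53] M [ 0.011 -0.02  -0.03 ] q [ 0.15   0.279  1.366 -0.01   1.485 -1.114]
turn to nominal [0.0151 0.0034 0.0003]
0.597,0.1762,0.34 cm [-0.04 -0.31 10.67]
proj [[256.6 197.2]]
[[257.  170.9]
 [256.8 182.4]
 [256.4 197.3]]
```

View pics/w5z.png

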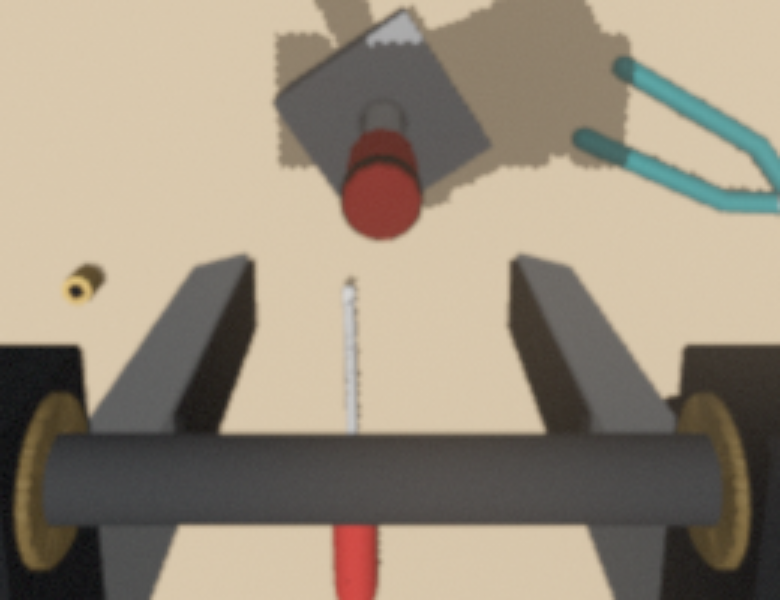

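The handle's top centre appears at about (257,197), against a predicted (256.4,197.3), within 1 mm. I'll level the tool and descend.

Request:
arm_command(
  deltas="0 -0.3 1 0.008 0.002 0; 0 -0.3 3 0.015 0.003 0; 0 -0.3 5.5 0.015 0.003 0; 0 -0.3 8 0.015 0.003 0; 0 -0.3 9.8 0.015 0.003 0; 0 -0.3 10.7 0.015 0.003 0; 0 -0.3 10.7 0.015 0.003 0; 0 -0.3 10.7 0.015 0.003 0",
)

```text
time_s: 9.85
eef_pos: [0.5974, 0.1769, 0.3402]
ee_rot: [0.0, 0.806, 0.592, 0.0]
contact_force: [0.3, -0.8, 0.6]
gripper_width: 0.0564
```

```bash
python3 plan.py 0.597,0.1762,0.34
```

```text
t 9.85 pos [0.5974 0.1769 0.3402] rot [3.000e-04 8.063e-01 5.915e-01 2.000e-04] w 0.0564 F [ 0.26 -0.81  0.61] M [ 0.037  0.062 -0.027] q [ 0.149  0.362  1.482 -0.     1.297 -1.117]
turn to nominal [ 0.0008 -0.      0.0008]
0.597,0.1762,0.34 cm [-0.08 -0.02  0.02]
```

Request:
arm_command(
  deltas="-0.05 0 0 0 0 0; -0.05 0 0 0 0 0; -0.05 0 0 0 0 0; -0.05 0 0 0 0 0; -0.05 0 0 0 0 0; -0.05 0 0 0 0 0; -0.05 0 0 0 0 0; -0.05 0 0 0 0 0",
  grip=0,
  squeeze=50,
)

```text
time_s: 10.65
eef_pos: [0.5974, 0.1764, 0.3406]
ee_rot: [0.001, 0.806, 0.592, 0.0]
contact_force: [-0.1, -0.4, 1.4]
gripper_width: 0.0233
```

```bash
python3 plan.py 0.597,0.1762,0.34
```

```text
t 10.65 pos [0.5974 0.1764 0.3406] rot [5.000e-04 8.063e-01 5.916e-01 4.000e-04] w 0.0233 F [-0.07 -0.42  1.37] M [-0.18   0.103  0.01 ] q [ 1.480e-01  3.610e-01  1.482e+00 -1.000e-03  1.297e+00 -1.117e+00]
turn to nominal [ 0.0013 -0.0001  0.0009]
0.597,0.1762,0.34 cm [-0.03 -0.03  0.06]
```

Request:
arm_command(
  deltas="0 0 -0.7 0 0 0; 0 0 -2 0 0 0; 0 0 -4 0 0 0; 0 0 -7 0 0 0; 0 0 -10.5 0 0 0; 0 0 -14 0 0 0; 0 0 -16.5 0 0 0; 0 0 -17.5 0 0 0",
  grip=0,
  squeeze=60,
)

```text
time_s: 11.45
eef_pos: [0.5972, 0.1766, 0.5204]
ee_rot: [0.002, 0.806, 0.592, 0.004]
contact_force: [0.8, 1.2, -0.8]
gripper_width: 0.0233
```

```bash
python3 plan.py 0.512,-0.1848,0.515; python3 - <<'E'
from h import *
for n in ('scene','top'):
    p=viewer.snapshot(n); x,y=(270,100) if n=='scene' else (130,110); cv2.imwrite(f'pics/{n}6.png',cv2.resize(p['color'][y:y+120,x:x+100],(500,600),interpolation=cv2.INTER_CUBIC))
E
```

```text
t 11.45 pos [0.5972 0.1766 0.5204] rot [0.0021 0.8062 0.5916 0.0036] w 0.0233 F [ 0.83  1.25 -0.8 ] M [ 0.015 -0.054  0.022] q [ 0.149  0.246  1.259 -0.     1.628 -1.117]
turn to nominal [ 0.0076 -0.0033  0.001 ]
0.512,-0.1848,0.515 cm [-37.03   2.71   0.44]
```

View pics/scene6.png

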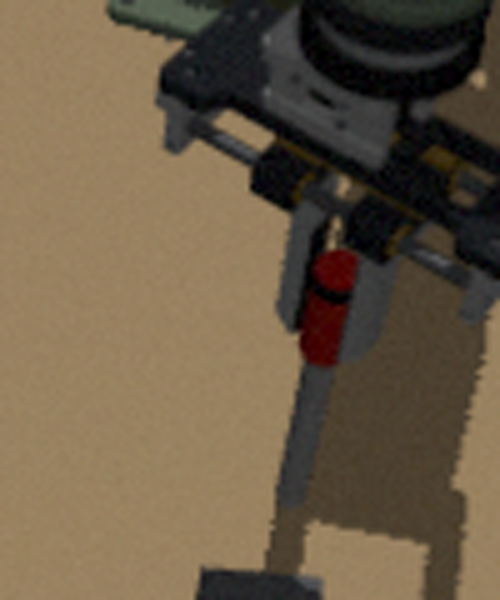

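The rod is held straight and is clear of the holder. Moving to the tube.

Request:
arm_command(
  deltas="-2.5 0.2 0 0.007 -0.003 0; -7 0.5 0 0.007 -0.003 0; -11.5 0.8 0 0.007 -0.003 0; -16 1.2 0.1 0.007 -0.003 0; -20.5 1.5 0.2 0.007 -0.003 0; -25 1.8 0.3 0.007 -0.003 0; -29.5 2.1 0.4 0.007 -0.003 0; -33 2.4 0.4 0.007 -0.003 0",
)

```text
time_s: 12.35
eef_pos: [0.5199, -0.1475, 0.5107]
ee_rot: [-0.002, 0.807, 0.591, -0.002]
contact_force: [1.1, -0.6, -1.0]
gripper_width: 0.0235
```

```bash
python3 plan.py 0.512,-0.1848,0.510
```

```text
t 12.35 pos [ 0.5199 -0.1475  0.5107] rot [-0.0024  0.8066  0.591  -0.0023] w 0.0235 F [ 1.08 -0.57 -1.  ] M [-0.018 -0.065  0.019] q [-0.436  0.072  1.477 -0.002  1.599 -1.701]
turn to nominal [-0.0067  0.0008 -0.0005]
0.512,-0.1848,0.510 cm [-3.8   0.38  0.07]
```

Request:
arm_command(
  deltas="-2 0.2 0 -0.006 0 0; -3.3 0.3 0 -0.006 0 0; -3.8 0.4 0 -0.006 0 0; -3.8 0.4 0 -0.006 0 0; -3.8 0.4 0 -0.006 0 0; -3.8 0.4 0 -0.006 0 0; -3.8 0.4 0 -0.006 0 0; -3.8 0.4 0 -0.006 0 0",
)

```text
time_s: 13.15
eef_pos: [0.5124, -0.1843, 0.5108]
ee_rot: [0.0, 0.806, 0.591, -0.0]
contact_force: [-0.3, -0.1, -1.6]
gripper_width: 0.023
```

```bash
python3 plan.py 0.512,-0.1848,0.490; python3 - <<'E'
from h import *
for n in ('scene','top','wrist'):
    p=viewer.snapshot(n); x,y=dict(scene=(175,90),top=(290,170),wrist=(160,130))[n]; w=dict(scene=80,top=70,wrist=200)[n]; cv2.imwrite(f'pics/{n}7.png',cv2.resize(p['color'][y:y+w,x:x+w],(600,600),interpolation=cv2.INTER_CUBIC))
E
```

```text
t 13.15 pos [ 0.5124 -0.1843  0.5108] rot [ 1.000e-04  8.063e-01  5.915e-01 -4.000e-04] w 0.023 F [-0.34 -0.11 -1.59] M [-0.018  0.033 -0.038] q [-5.040e-01  7.900e-02  1.469e+00 -1.000e-03  1.594e+00 -1.770e+00]
turn to nominal [-0.0004  0.0008  0.0006]
0.512,-0.1848,0.490 cm [-0.06 -0.02  2.08]
```

View pics/scene7.png

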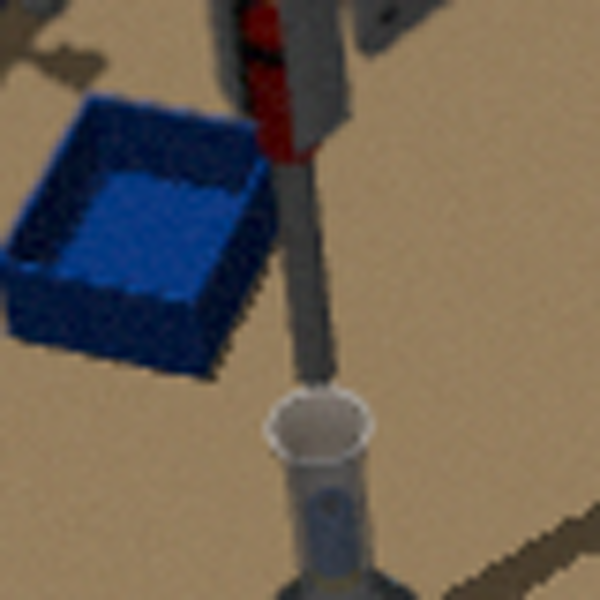

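View pics/wrist7.png

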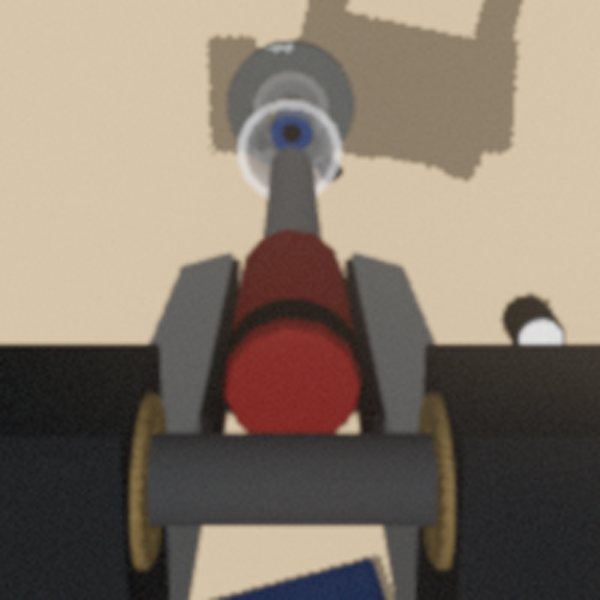

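```bash
python3 - <<'E'
from h import *
st=get_state();p=viewer.snapshot('wrist');print(proj(p,[[0.512,-.1848,z] for z in (.15,.11,.1,.09)],st).round(1),st['eef_pos'])
p=viewer.snapshot('scene');print(proj(p,[[0.512,-.1848,z] for z in (.18,.15,.12,.11,.1,.09)]).round(1))
p=viewer.snapshot('top');print(proj(p,[[0.512,-.1848,z] for z in (.18,.15,)]).round(1))
E
```

```text
[[256.8 180.1]
 [256.8 174.5]
 [256.8 173.2]
 [256.9 172.1]] [ 0.51228034 -0.18466441  0.51078045]
[[216.5 139.1]
 [217.3 146. ]
 [218.1 152.6]
 [218.3 154.8]
 [218.5 156.9]
 [218.8 159.1]]
[[330.3 209.6]
 [328.3 210.8]]
```

The mouth and the rod line up to within half a pixel, and the spacer's top sits at about z = 0.10 m. Lowering the rod into the tube.

Request:
arm_command(
  deltas="-0.05 0 0.7 0 0 0; -0.05 0 1.5 0 0 0; -0.05 0 2.5 0 0 0; -0.05 0 3.5 0 0 0; -0.05 0 4.5 0 0 0; -0.05 0 5.5 0 0 0; -0.05 0 6.2 0 0 0; -0.05 0 6.5 0 0 0",
)

```text
time_s: 14.25
eef_pos: [0.5119, -0.1853, 0.4444]
ee_rot: [-0.001, 0.807, 0.591, -0.001]
contact_force: [0.3, -0.2, -1.5]
gripper_width: 0.0235
```

```bash
python3 plan.py 0.512,-0.1848,0.430; python3 - <<'E'
from h import *
for n in ('scene',):
    p=viewer.snapshot(n); x,y=(175,90); w=80; cv2.imwrite(f'pics/{n}8.png',cv2.resize(p['color'][y:y+w,x:x+w],(600,600),interpolation=cv2.INTER_CUBIC))
E
```

```text
t 14.25 pos [ 0.5119 -0.1853  0.4444] rot [-8.000e-04  8.066e-01  5.910e-01 -9.000e-04] w 0.0235 F [ 0.28 -0.2  -1.46] M [-0.053  0.015  0.023] q [-5.060e-01  1.130e-01  1.566e+00 -1.000e-03  1.464e+00 -1.771e+00]
turn to nominal [-0.0024  0.0004 -0.0004]
0.512,-0.1848,0.430 cm [0.05 0.   1.44]
```

View pics/scene8.png

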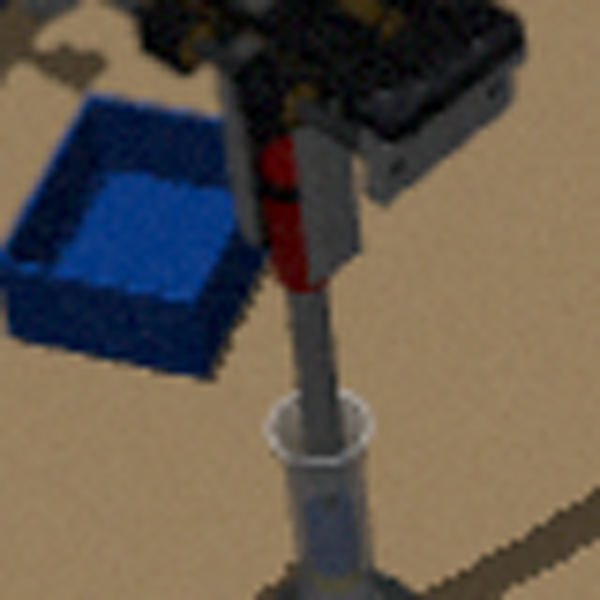

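Request:
arm_command(
  deltas="0.05 0 0.4 0 0 0; 0.05 0 0.8 0 0 0; 0.05 0 1.2 0 0 0; 0.05 0 1.55 0 0 0; 0.05 0 1.9 0 0 0; 0.05 0 2.2 0 0 0; 0.05 0 2.5 0 0 0; 0.05 0 2.7 0 0 0",
)

```text
time_s: 15.1
eef_pos: [0.512, -0.1849, 0.4174]
ee_rot: [-0.001, 0.807, 0.591, -0.001]
contact_force: [-0.1, -0.0, 2.6]
gripper_width: 0.0236
```

```bash
python3 plan.py 0.512,-0.1848,0.415
```

```text
t 15.1 pos [ 0.512  -0.1849  0.4174] rot [-5.000e-04  8.066e-01  5.910e-01 -7.000e-04] w 0.0236 F [-0.07 -0.02  2.57] M [ 0.105 -0.018 -0.034] q [-5.050e-01  1.320e-01  1.601e+00 -1.000e-03  1.410e+00 -1.770e+00]
turn to nominal [-0.0017  0.0005 -0.0004]
0.512,-0.1848,0.415 cm [ 0.01 -0.01  0.24]
```

```bash
cat > rd.py <<'E'
import sys
from h import *
n=int(sys.argv[1]);z=[];f=[]
for i in range(n):
    s=get_state();z.append(s['eef_pos'][2]*1e3);f.append(s['contact_force'][2]); L=s['contact_force'][:2]
    if i<n-1: viewer.snapshot('scene')
print('t',round(s['time_s'],2),'z',np.round(z,2),'Fz',np.round(f,2),'Fxy',L.round(1),'xy',s['eef_pos'][:2].round(4),'q',s['ee_rot'].round(4))
E
python3 rd.py 6
```

```text
t 15.35 z [417.43 417.09 417.09 417.11 417.09 417.13] Fz [ 2.57  0.39  0.19  0.29  0.15 -0.25] Fxy [0.9 0.5] xy [ 0.5119 -0.1849] q [-0.0009  0.8066  0.591  -0.0009]
```

Request:
arm_command(
  deltas="0 0 0.08 0 0 0; 0 0 0.16 0 0 0; 0 0 0.24 0 0 0; 0 0 0.32 0 0 0; 0 0 0.37 0 0 0; 0 0 0.4 0 0 0; 0 0 0.4 0 0 0; 0 0 0.4 0 0 0",
)

```text
time_s: 16.15
eef_pos: [0.512, -0.1849, 0.4131]
ee_rot: [-0.001, 0.807, 0.591, -0.001]
contact_force: [0.6, 0.8, 1.7]
gripper_width: 0.0232
```

```bash
python3 rd.py 2
```

```text
t 16.2 z [413.1  413.15] Fz [1.69 1.94] Fxy [-0.4 -0.1] xy [ 0.512  -0.1849] q [-8.000e-04  8.066e-01  5.911e-01 -9.000e-04]
```

Request:
arm_command(
  deltas="0 0 0.02 0 0 0; 0 0 0.03 0 0 0; 0 0 0.04 0 0 0; 0 0 0.05 0 0 0; 0 0 0.06 0 0 0; 0 0 0.07 0 0 0; 0 0 0.08 0 0 0; 0 0 0.09 0 0 0",
)

```text
time_s: 17.0
eef_pos: [0.512, -0.1849, 0.4122]
ee_rot: [-0.001, 0.807, 0.591, -0.001]
contact_force: [0.0, -0.8, 2.5]
gripper_width: 0.0234
```

Request:
arm_command(
  deltas="0 0 0.02 0 0 0; 0 0 0.03 0 0 0; 0 0 0.04 0 0 0; 0 0 0.05 0 0 0; 0 0 0.06 0 0 0; 0 0 0.07 0 0 0; 0 0 0.08 0 0 0; 0 0 0.09 0 0 0",
)

```text
time_s: 17.8
eef_pos: [0.512, -0.1849, 0.4113]
ee_rot: [-0.001, 0.807, 0.591, -0.001]
contact_force: [0.3, 0.8, 2.1]
gripper_width: 0.0233
```

Request:
arm_command(
  deltas="0 0 0.02 0 0 0; 0 0 0.03 0 0 0; 0 0 0.04 0 0 0; 0 0 0.05 0 0 0; 0 0 0.06 0 0 0; 0 0 0.07 0 0 0; 0 0 0.08 0 0 0; 0 0 0.09 0 0 0",
)

```text
time_s: 18.6
eef_pos: [0.512, -0.1849, 0.4104]
ee_rot: [-0.001, 0.807, 0.591, -0.001]
contact_force: [0.6, -0.6, 2.2]
gripper_width: 0.0234
```

Request:
arm_command(
  deltas="0 0 0.02 0 0 0; 0 0 0.03 0 0 0; 0 0 0.04 0 0 0; 0 0 0.05 0 0 0; 0 0 0.06 0 0 0; 0 0 0.07 0 0 0; 0 0 0.08 0 0 0; 0 0 0.09 0 0 0",
)

```text
time_s: 19.4
eef_pos: [0.512, -0.1849, 0.4095]
ee_rot: [-0.001, 0.807, 0.591, -0.001]
contact_force: [0.9, 0.5, 3.0]
gripper_width: 0.023
```

Request:
arm_command(
  deltas="0 0 0.02 0 0 0; 0 0 0.03 0 0 0; 0 0 0.04 0 0 0; 0 0 0.05 0 0 0; 0 0 0.06 0 0 0; 0 0 0.07 0 0 0; 0 0 0.08 0 0 0; 0 0 0.09 0 0 0",
)

```text
time_s: 20.2
eef_pos: [0.512, -0.1849, 0.4086]
ee_rot: [-0.001, 0.807, 0.591, -0.001]
contact_force: [1.0, -0.4, 2.6]
gripper_width: 0.0234
```

Request:
arm_command(
  deltas="0 0 0.02 0 0 0; 0 0 0.03 0 0 0; 0 0 0.04 0 0 0; 0 0 0.05 0 0 0; 0 0 0.06 0 0 0; 0 0 0.07 0 0 0; 0 0 0.08 0 0 0; 0 0 0.09 0 0 0",
)

```text
time_s: 21.0
eef_pos: [0.512, -0.1849, 0.4077]
ee_rot: [-0.001, 0.807, 0.591, -0.001]
contact_force: [0.5, -0.9, 1.7]
gripper_width: 0.0236
```

Request:
arm_command(
  deltas="0 0 0.02 0 0 0; 0 0 0.03 0 0 0; 0 0 0.04 0 0 0; 0 0 0.05 0 0 0; 0 0 0.06 0 0 0; 0 0 0.07 0 0 0; 0 0 0.08 0 0 0; 0 0 0.09 0 0 0",
)

```text
time_s: 21.8
eef_pos: [0.512, -0.1849, 0.4068]
ee_rot: [-0.001, 0.807, 0.591, -0.001]
contact_force: [0.7, -0.2, 2.6]
gripper_width: 0.0231
```

Request:
arm_command(
  deltas="0 0 0.02 0 0 0; 0 0 0.03 0 0 0; 0 0 0.04 0 0 0; 0 0 0.05 0 0 0; 0 0 0.06 0 0 0; 0 0 0.07 0 0 0; 0 0 0.08 0 0 0; 0 0 0.09 0 0 0",
)

```text
time_s: 22.6
eef_pos: [0.512, -0.1849, 0.4059]
ee_rot: [-0.001, 0.807, 0.591, -0.001]
contact_force: [0.6, -0.1, 2.2]
gripper_width: 0.0234
```

Request:
arm_command(
  deltas="0 0 0.02 0 0 0; 0 0 0.03 0 0 0; 0 0 0.04 0 0 0; 0 0 0.05 0 0 0; 0 0 0.06 0 0 0; 0 0 0.07 0 0 0; 0 0 0.08 0 0 0; 0 0 0.09 0 0 0",
)

```text
time_s: 23.4
eef_pos: [0.5121, -0.1849, 0.4057]
ee_rot: [-0.0, 0.807, 0.591, -0.001]
contact_force: [-0.1, 0.2, 5.7]
gripper_width: 0.023
```

```bash
python3 rd.py 4
```

```text
t 23.55 z [405.7  405.7  405.71 405.69] Fz [5.67 6.18 7.26 5.27] Fxy [0.8 0.7] xy [ 0.512  -0.1849] q [-4.000e-04  8.066e-01  5.911e-01 -7.000e-04]
```

Request:
arm_command(
  deltas="0 0 0.07 0 0 0; 0 0 0.08 0 0 0; 0 0 0.09 0 0 0; 0 0 0.1 0 0 0; 0 0 0.11 0 0 0; 0 0 0.12 0 0 0; 0 0 0.12 0 0 0; 0 0 0.12 0 0 0",
)

```text
time_s: 24.35
eef_pos: [0.5121, -0.1849, 0.4057]
ee_rot: [-0.0, 0.807, 0.591, -0.001]
contact_force: [-0.8, 0.8, 8.1]
gripper_width: 0.0236
```

```bash
python3 rd.py 3
```

```text
t 24.45 z [405.66 405.69 405.65] Fz [8.15 7.9  7.57] Fxy [-0.7  0.7] xy [ 0.5121 -0.1849] q [-1.000e-04  8.066e-01  5.911e-01 -5.000e-04]
```

Request:
arm_command(
  deltas="0 0 0.13 0 0 0; 0 0 0.14 0 0 0; 0 0 0.16 0 0 0; 0 0 0.18 0 0 0; 0 0 0.2 0 0 0; 0 0 0.21 0 0 0; 0 0 0.21 0 0 0; 0 0 0.21 0 0 0",
)

```text
time_s: 25.25
eef_pos: [0.5122, -0.1849, 0.4056]
ee_rot: [0.0, 0.807, 0.591, -0.0]
contact_force: [-1.6, 0.9, 11.7]
gripper_width: 0.0236
```

```bash
python3 rd.py 3
```

```text
t 25.35 z [405.63 405.6  405.64] Fz [11.66 11.31 10.67] Fxy [-2.   1.6] xy [ 0.5122 -0.1849] q [ 5.000e-04  8.066e-01  5.911e-01 -3.000e-04]
```

Request:
arm_command(
  deltas="0 0 0.23 0 0 0; 0 0 0.25 0 0 0; 0 0 0.25 0 0 0; 0 0 0.25 0 0 0; 0 0 0.25 0 0 0; 0 0 0.25 0 0 0; 0 0 0.25 0 0 0; 0 0 0.25 0 0 0",
)

```text
time_s: 26.15
eef_pos: [0.5122, -0.1849, 0.4056]
ee_rot: [0.001, 0.807, 0.591, -0.0]
contact_force: [-2.5, 1.4, 13.6]
gripper_width: 0.0232
```

```bash
python3 rd.py 5
```

```text
t 26.35 z [405.57 405.59 405.61 405.58 405.59] Fz [13.57 13.8  13.41 13.28 12.94] Fxy [-2.   1.8] xy [ 0.5122 -0.1848] q [ 9.000e-04  8.066e-01  5.912e-01 -1.000e-04]
```

Request:
arm_command(
  deltas="0 0 0.245 0 0 0; 0 0 0.245 0 0 0; 0 0 0.245 0 0 0; 0 0 0.245 0 0 0; 0 0 0.245 0 0 0; 0 0 0.245 0 0 0; 0 0 0.245 0 0 0; 0 0 0.245 0 0 0",
)

```text
time_s: 27.15
eef_pos: [0.5122, -0.1848, 0.4056]
ee_rot: [0.001, 0.807, 0.591, -0.0]
contact_force: [-2.5, 1.5, 13.6]
gripper_width: 0.0232
```

```bash
python3 rd.py 9
```

```text
t 27.55 z [405.61 405.59 405.59 405.59 405.61 405.58 405.62 405.61 405.61] Fz [13.59 13.86 13.95 13.59 13.65 13.59 14.21 13.95 14.07] Fxy [-3.1  1.8] xy [ 0.5122 -0.1848] q [ 0.0012  0.8065  0.5912 -0.    ]
```

The press held at about 14–15 N for over 2 s, and the stop didn't move. Now retracting.

Request:
arm_command(
  deltas="0 0 0.1 0 0 0; 0 0 -0.2 0 0 0; 0 0 -0.8 0 0 0; 0 0 -2 0 0 0; 0 0 -4 0 0 0; 0 0 -6.5 0 0 0; 0 0 -9.5 0 0 0; 0 0 -11.5 0 0 0",
)

```text
time_s: 28.35
eef_pos: [0.5121, -0.1846, 0.5233]
ee_rot: [0.002, 0.807, 0.591, 0.0]
contact_force: [-0.4, 0.2, -1.0]
gripper_width: 0.0233
```

```bash
python3 rd.py 3; python3 plan.py 0.5974,0.1764,0.525;python3 - <<'E'
from h import *
for n in ('scene','wrist'):
    p=viewer.snapshot(n); x,y=dict(scene=(175,90),wrist=(160,130))[n]; w=dict(scene=80,wrist=200)[n]; cv2.imwrite(f'pics/{n}9.png',cv2.resize(p['color'][y:y+w,x:x+w],(600,600),interpolation=cv2.INTER_CUBIC))
E
```

```text
t 28.45 z [523.31 526.91 524.94] Fz [-0.96  2.2  -0.7 ] Fxy [ 0.5 -0.2] xy [ 0.5124 -0.1847] q [0.0048 0.8065 0.5912 0.0016]
t 28.45 pos [ 0.5124 -0.1847  0.5249] rot [0.0048 0.8065 0.5912 0.0016] w 0.0232 F [ 0.46 -0.16 -0.7 ] M [ 0.02   0.005 -0.003] q [-5.050e-01  7.200e-02  1.449e+00 -1.000e-03  1.611e+00 -1.770e+00]
turn to nominal [0.0096 0.0031 0.    ]
0.5974,0.1764,0.525 cm [37.   -2.76 -0.15]
```

View pics/scene9.png

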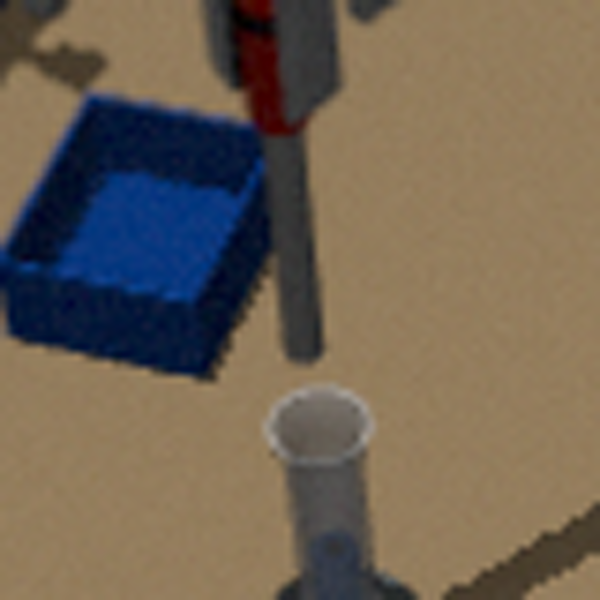

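View pics/wrist9.png

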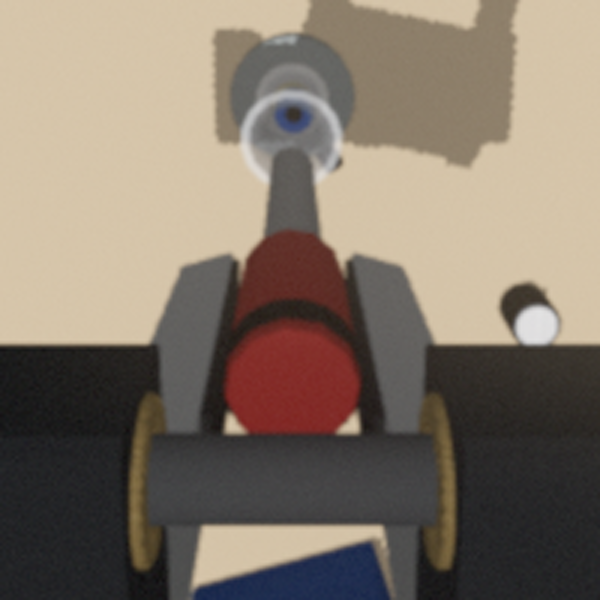

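The spacer stays low in the tube, at about (335,545) compared with 505 before the push. The rod looks unchanged in the jaws. Heading to the holder.

Request:
arm_command(
  deltas="2.5 -0.2 0 0.009 0.003 0; 7 -0.5 0 0.009 0.003 0; 11.5 -0.9 0 0.009 0.003 0; 16 -1.2 0 0.009 0.003 0; 20.5 -1.5 0 0.009 0.003 0; 25 -1.9 0 0.009 0.003 0; 29.5 -2.2 0 0.009 0.003 0; 33 -2.5 0 0.009 0.003 0",
)

```text
time_s: 29.35
eef_pos: [0.5873, 0.1402, 0.5171]
ee_rot: [-0.005, 0.806, 0.592, -0.003]
contact_force: [-0.4, -1.2, -1.3]
gripper_width: 0.0233
```

```bash
python3 plan.py 0.5974,0.1764,0.520
```

```text
t 29.35 pos [0.5873 0.1402 0.5171] rot [-0.0046  0.8061  0.5918 -0.0033] w 0.0233 F [-0.39 -1.16 -1.26] M [-0.042  0.003 -0.045] q [ 0.09   0.211  1.308  0.004  1.633 -1.176]
turn to nominal [-0.0113 -0.0001  0.0014]
0.5974,0.1764,0.520 cm [ 3.75 -0.12 -0.29]
```

Request:
arm_command(
  deltas="2 -0.05 0 -0.011 0 0; 3.3 -0.1 0 -0.011 0 0; 3.75 -0.1 0 -0.011 0 0; 3.75 -0.1 0 -0.011 0 0; 3.75 -0.1 0 -0.011 0 0; 3.75 -0.1 0 -0.011 0 0; 3.75 -0.1 0 -0.011 0 0; 3.75 -0.1 0 -0.011 0 0",
)

```text
time_s: 30.15
eef_pos: [0.5975, 0.1756, 0.5174]
ee_rot: [-0.0, 0.806, 0.591, 0.0]
contact_force: [0.2, 0.8, -0.9]
gripper_width: 0.0234
```

```bash
python3 plan.py 0.5974,0.1764,0.42
```

```text
t 30.15 pos [0.5975 0.1756 0.5174] rot [-0.000e+00  8.064e-01  5.914e-01  1.000e-04] w 0.0234 F [ 0.23  0.8  -0.89] M [0.015 0.076 0.031] q [ 0.147  0.25   1.26   0.     1.631 -1.119]
turn to nominal [ 0.0001 -0.0002  0.0004]
0.5974,0.1764,0.42 cm [ 0.07 -0.04  9.74]
```

Request:
arm_command(
  deltas="0.07 -0.04 1 0 0 0; 0.07 -0.04 3 0 0 0; 0.07 -0.04 5.5 0 0 0; 0.07 -0.04 8 0 0 0; 0.07 -0.04 10 0 0 0; 0.07 -0.04 11.3 0 0 0; 0.07 -0.04 11.7 0 0 0; 0.07 -0.04 11.7 0 0 0",
)

```text
time_s: 30.95
eef_pos: [0.5974, 0.1764, 0.3999]
ee_rot: [-0.0, 0.806, 0.591, -0.0]
contact_force: [0.8, -0.4, -1.4]
gripper_width: 0.0229
```

```bash
python3 - <<'E'
from h import *
for n in ('scene','wrist'):
    st=get_state()
    p=viewer.snapshot(n); x,y=dict(scene=(290,170),wrist=(160,100))[n]; w=dict(scene=70,wrist=200)[n]; cv2.imwrite(f'pics/{n}10.png',cv2.resize(p['color'][y:y+w,x:x+w],(600,600),interpolation=cv2.INTER_CUBIC))
    print(proj(p,[[.5974,.1764,.0695],[.5974,.1764,.06]],st))
E
python3 plan.py 0.5974,0.1764,0.36
```

```text
[[321.98537426 222.5500384 ]
 [321.59016752 224.31988671]]
[[256.30240506 184.6289243 ]
 [256.3231051  182.91397293]]
t 31.05 pos [0.5978 0.1765 0.4017] rot [5.000e-04 8.064e-01 5.914e-01 1.100e-03] w 0.0235 F [ 0.78 -0.34 -0.24] M [-0.087 -0.026 -0.012] q [ 0.148  0.309  1.42   0.     1.41  -1.117]
turn to nominal [ 0.0022 -0.0012  0.0004]
0.5974,0.1764,0.36 cm [-0.03 -0.04  4.17]
```

View pics/scene10.png

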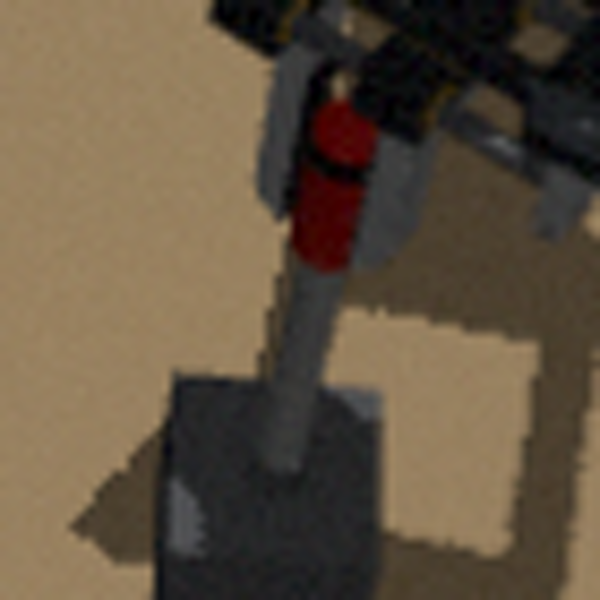

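View pics/wrist10.png

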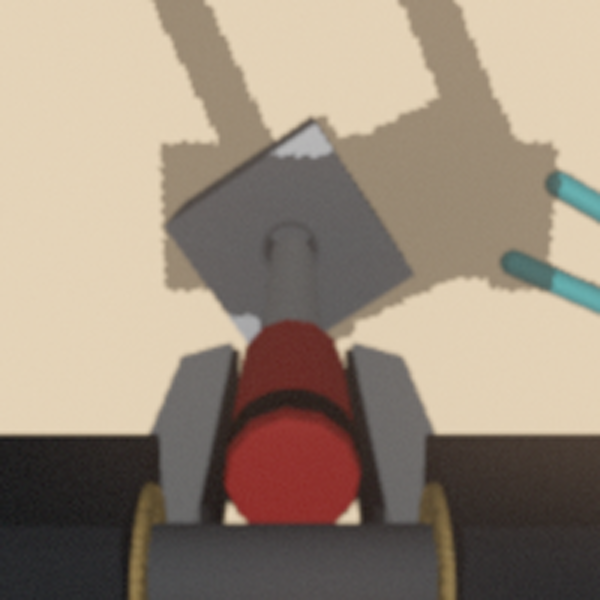

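Foot and hole line up: in the wrist view the rod's axis is at about x = 291 and the hole rim is centred at about 291. Lowering gently.

Request:
arm_command(
  deltas="-0.03 -0.04 0.2 0.002 -0.001 0; -0.03 -0.04 0.6 0.002 -0.001 0; -0.03 -0.04 1.0 0.002 -0.001 0; -0.03 -0.04 1.4 0.002 -0.001 0; -0.03 -0.04 1.8 0.002 -0.001 0; -0.03 -0.04 2.2 0.002 -0.001 0; -0.03 -0.04 2.5 0.002 -0.001 0; -0.03 -0.04 2.6 0.002 -0.001 0",
)

```text
time_s: 31.85
eef_pos: [0.5973, 0.1763, 0.375]
ee_rot: [-0.0, 0.806, 0.591, -0.0]
contact_force: [0.1, 0.1, -1.2]
gripper_width: 0.0234
```

```bash
python3 rd.py 2; python3 plan.py 0.5974,0.1764,0.345
```

```text
t 31.9 z [375.   375.09] Fz [-1.18 -1.25] Fxy [-0.2 -0.4] xy [0.5973 0.1763] q [-2.000e-04  8.064e-01  5.914e-01 -2.000e-04]
t 31.9 pos [0.5973 0.1763 0.3751] rot [-2.000e-04  8.064e-01  5.914e-01 -2.000e-04] w 0.0234 F [-0.23 -0.35 -1.25] M [-0.022 -0.027 -0.035] q [ 0.148  0.33   1.449  0.     1.363 -1.117]
turn to nominal [-0.0006  0.0001  0.0004]
0.5974,0.1764,0.345 cm [0.01 0.01 3.01]
```

Request:
arm_command(
  deltas="0 0 0.4 0 0 0; 0 0 1 0 0 0; 0 0 1.6 0 0 0; 0 0 2.2 0 0 0; 0 0 2.7 0 0 0; 0 0 3.1 0 0 0; 0 0 3.2 0 0 0; 0 0 3.25 0 0 0",
)

```text
time_s: 32.7
eef_pos: [0.5973, 0.1763, 0.3424]
ee_rot: [-0.0, 0.806, 0.591, -0.0]
contact_force: [0.1, -0.9, -1.4]
gripper_width: 0.023
```

```bash
python3 rd.py 3; python3 plan.py 0.5974,0.1764,0.3403
```

```text
t 32.8 z [342.44 342.58 342.79] Fz [-1.39 -1.16 -1.19] Fxy [-0.  -0.1] xy [0.5974 0.1764] q [-1.000e-04  8.064e-01  5.914e-01 -0.000e+00]
t 32.8 pos [0.5974 0.1764 0.3428] rot [-1.000e-04  8.064e-01  5.914e-01 -0.000e+00] w 0.0232 F [-0.05 -0.06 -1.19] M [ 0.011  0.014 -0.027] q [ 0.148  0.36   1.479  0.     1.303 -1.117]
turn to nominal [-0.0002 -0.      0.0004]
0.5974,0.1764,0.3403 cm [0.   0.   0.25]
```

Request:
arm_command(
  deltas="0 0 0.05 0 0 0; 0 0 0.1 0 0 0; 0 0 0.14 0 0 0; 0 0 0.18 0 0 0; 0 0 0.21 0 0 0; 0 0 0.24 0 0 0; 0 0 0.25 0 0 0; 0 0 0.25 0 0 0",
)

```text
time_s: 33.6
eef_pos: [0.5974, 0.1763, 0.3406]
ee_rot: [-0.0, 0.806, 0.591, 0.0]
contact_force: [-0.5, -0.8, 0.3]
gripper_width: 0.0233
```

```bash
python3 rd.py 3
```

```text
t 33.7 z [340.57 340.56 340.58] Fz [0.32 0.63 1.48] Fxy [0.2 0.6] xy [0.5974 0.1763] q [0.000e+00 8.064e-01 5.914e-01 1.000e-04]
```

The foot is on the hole floor: z is back at 0.3406 and the force has risen to carry the rod. Releasing.

Request:
arm_command(
  deltas="0 0 0 0 0 0; 0 0 0 0 0 0; 0 0 0 0 0 0; 0 0 0 0 0 0; 0 0 0 0 0 0; 0 0 0 0 0 0; 0 0 0 0 0 0; 0 0 0 0 0 0",
  grip=0.6,
)

```text
time_s: 34.5
eef_pos: [0.5974, 0.1764, 0.3406]
ee_rot: [-0.0, 0.806, 0.591, 0.0]
contact_force: [0.1, -0.2, 0.2]
gripper_width: 0.0561
```

Request:
arm_command(
  deltas="0 0 -0.5 0 0 0; 0 0 -1.5 0 0 0; 0 0 -3.5 0 0 0; 0 0 -6 0 0 0; 0 0 -8.5 0 0 0; 0 0 -10.5 0 0 0; 0 0 -11.5 0 0 0; 0 0 -12 0 0 0",
)

```text
time_s: 35.3
eef_pos: [0.5975, 0.1764, 0.4626]
ee_rot: [0.001, 0.806, 0.591, 0.001]
contact_force: [-0.1, -0.2, 0.0]
gripper_width: 0.0567
```

```bash
python3 plan.py; python3 - <<'E'
from h import *
ims=[]
for n in ('scene','wrist','top'):
    p=viewer.snapshot(n); cv2.imwrite(f'pics/{n}11.png',p['color'])
    ims.append(p['color'])
z=lambda im,x,y,w:cv2.resize(im[y:y+w,x:x+w],(390,390),interpolation=cv2.INTER_CUBIC)
cv2.imwrite('pics/f11.png',np.hstack([z(ims[0],190,130,60),z(ims[1],120,80,260)]))
E
```

```text
t 35.3 pos [0.5975 0.1764 0.4626] rot [7.000e-04 8.064e-01 5.914e-01 1.300e-03] w 0.0567 F [-0.1  -0.16  0.02] M [ 0.022  0.009 -0.025] q [ 0.148  0.271  1.344  0.     1.524 -1.117]
turn to nominal [ 0.0027 -0.0014  0.0004]
```

View pics/f11.png

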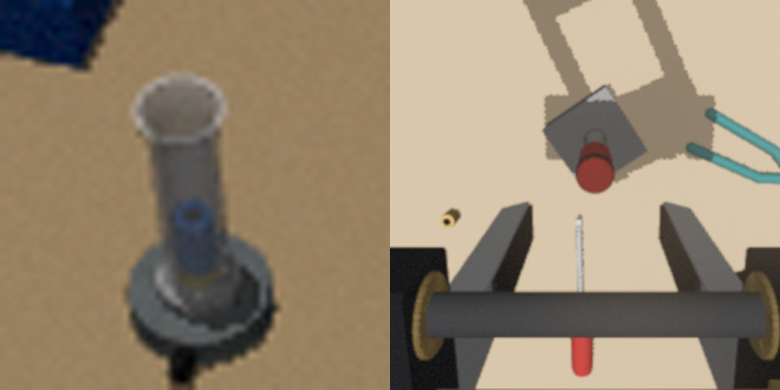

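View pics/scene11.png

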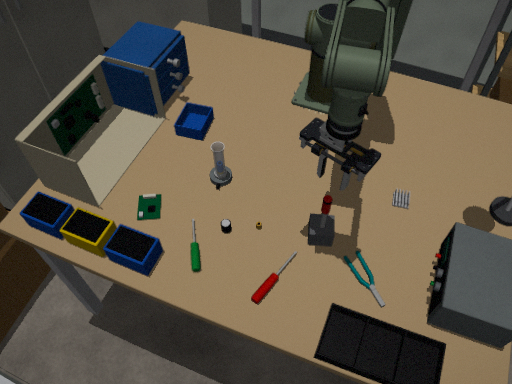

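The spacer is seated low in the tube: its top is at pixel (219,162), about z = 0.075 m, matching the stop I felt. The rod stands upright in its holder at (326,205), the gripper is clear, and the bystanders haven't moved.

```bash
python3 -c "
from bench import *
print(finish_job())"
```

```text
the job is handed in; nothing more can be done
None
```

The job is done and handed in at about 35.5 s of the 67 s allowed. I dropped the spacer into the tube, pushed it down with the rod, pressed it home, and put the rod back in its holder.

- **Finding the stop:** The follower slid at about 4 N. The force then rose and the rod stopped descending with its foot about 75 mm above the bench. That is inside the 66–81 mm range you gave.
- **Firm press:** The force sensor read 12.9–14.2 N for over a second. Adding about 1.3 N because the sensor also carries the rod's weight, the force on the spacer was about 14–15.5 N. The highest reading was 14.2 N (about 15.5 N on the spacer), and the stop did not shift. Force was read only at the end of each move and between pictures, so brief peaks in between were not seen.
- **Sideways force:** The sensor showed about 3–4 N sideways during the press. I can't tell whether that came from friction or from the rod leaning on the tube wall.
- **Final checks:** The spacer's top shows at about 75 mm, agreeing with the stop. The rod went back in at the same height it was picked up from and stands upright. The gripper is open and clear with near-zero force, and the other things on the bench look unmoved.

No check failed, and none disagreed with another at the end. One wrist picture of the mouth, taken while the arm was moving, was about 7 pixels off prediction; the mouth views taken before and after it matched.

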